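# Check the goldsmith's balance with the 500 g weight and put in its draught panel

### The arm

A 6-joint arm with a two-finger parallel gripper is mounted at the origin on the work surface. World frame = base frame: x ahead of the robot, y to its left, z up, the work surface at z = 0. Lengths are in mm, angles in rad, forces in N, time in s.
With the tool pointing down it reaches from about 375 to 975 mm from the base axis. Payload 3.8 kg.
Tool frame: the origin (TCP) lies at the very end of the fingers, on their centre line; the grasp point (between the pads) lies 19 mm behind it; z points along the fingers, y is the line along which they close (so a half turn about z gives the same grasp; the last joint's range is limited). The gripper opens to 85 mm and grips with 20 to 120 N. Pads are 22 mm wide; open, the fingers measure 114 mm over their backs; the gripper's body (76 mm by 85 mm) begins 54 mm behind the grasp point. The pads swing forward as they close: fully open they stand 13 mm farther back than shut.
Start: joints at [1.208, 0.264, 1.604, -0, 1.274, -0.037], TCP at [216.043, 639.487, 231.28] pointing down, gripper open.
Joint ranges: [-2.63, 2.63], [-0.94, 2.18], [0.31, 2.57], [-1.31, 4.45], [0, 2.66], [-2.55, 2.55]. Speed limits (rad/s): [2.57, 2.57, 3.14, 3.14, 3.14, 3.14].

### API

Orientations are given as a 3x3 rotation matrix whose columns are the frame's x, y, z axes.
In Python, from bench import robot gives the robot as it stands. The module is installed in compiled form; this text tells all that it offers.
- The arm moves only by the tool servo_tool, never from a script. Its argument "steps" is a list of rows, each a list of 3 entries, a list of its own where there are three numbers: the opening, from -1 (shut) to 1 (fully open), then the shift along the tool's x, y, z normalised to -1 to 1, where 1 is 20 cm, then the turn about the tool's z normalised to -1 to 1, where 1 is pi rad. In form: [[jaw, [dx, dy, dz], spin], ...]. A call has 1 to 20 rows; each row is the pose to reach, as a shift and turn from the pose commanded when the call began, along the tool's axes at that moment, turning the shorter way round; what a row does not reach only later rows make up. A row lasts 1/12 s, in which the tool goes at most 41.7 mm and 7.16 degrees, less where a joint would pass 70% of its speed; a pose out of reach is approached as far as the arm can. A call with a number of a shift or a turn outside -1 to 1 is refused whole. A call with a gripper value outside its range is refused whole. The fingers move at their own pace and stop on an object; the grip force is fixed at half the most. Time passes only in rows, so rows that repeat a pose let the fingers close. It gives the time, the measured TCP pose, the force, the opening and the grip force at its end, in the units of the state.
- robot.get_obs(): the state, without advancing time (a new reading comes with each control period).
- robot.read_camera(name): name is "scene" or "side" or "wrist"; returns a dict with "image" (384x512x3 uint8, blue, green, red), "depth" (384x512 float32, mm along the optical axis (not along the pixel's ray), 0 where there is no reading), "camera_matrix" (3x3 intrinsics, pixels), "rvec" (rotation vector, rad) and "tvec" (3), from world to camera coordinates, as OpenCV has them. Camera axes: x right, y down, z forward; pixel columns grow to the right and rows downward; lengths in mm; the calibration is good to about 2 mm. A picture is of the moment at which its call begins.
- robot.sign_off(): hands the job in; it is judged then, once.
The state is a dict: "time": time; "joint_positions": joint angles; "joint_vel": joint speeds; "tau": joint torques, N m; "tool_pos": TCP position; "orientation": TCP orientation; "ft_force": force on the tool from outside, world axes, zero at the start; "ft_torque": the same for the moment, N m; "grip_width": finger opening in mm; "gripper_force": force on a finger pad.
Only numpy, scipy, OpenCV 4.12 (cv2) and the standard library are available. Lean on these libraries where they do the work, as an engineer would, in place of code of your own. Each camera call takes 0.05 s, during which the arm holds its last target. There are 200 camera calls.

### The job

Check the gold balance: take the large steel check weight from the clay board and set it gently, upright, inside the circle marked at the middle of the sprung pan, without knocking the canopy that hangs over the back of the pan. After letting go of it, lift the green draught panel from its wooden stand and slide it fully home, upright, in the slot along the balance's front. Leave the other things as they are.

Things in the scene. Friction and masses are not known exactly. Their poses are not given: they have to be found in the camera images.
- balance: White bench balance, fixed, 240 x 190 mm, its top 52 mm above the bench. Origin on the bench under the pan's centre; x points to the back (away from the robot), y to its left, z up. Its front is a grey sill (36 mm in x, 150 mm in y, top at z = 50 mm) whose middle is at x = -95 mm, with the open-topped slot in it.
- canopy: Clear roof with a black front edge over the back half of the pan; origin and axes as the balance. It covers x 8 to 116, y -87 to 87, z 203 to 214 mm; two 12 mm posts at x = 108, y = +-76 mm. An upright gripper at the pan centre strikes its edge: lean the tool 25 to 45 degrees, wrist towards the front (-x), fingers pointing down and back. Pushing it with over 8 N is a fault.
- pan_centre (a point): Centre of the top face of the round steel pan (diameter 100 mm, 4 mm thick), 70 mm above the bench when empty, marked by a black circle of 54 mm diameter; it goes down with the pan.
- pan (a joint): How far the pan is pressed down from empty, m (0 empty, stop at 0.014). Spring of 800 N/m with damping: the large weight at rest presses it down 6 mm. Over 11 mm counts as slammed or overloaded.
- weight_large: The large (500 g) steel check weight: cylinder 40 mm in diameter and 45 mm high with a knob of 25 mm above it, 60 mm high in all. Origin at the centre of its underside, z up. Stands on the clay board.
- board: Fixed fired-clay board, 180 x 180 x 8 mm, on which the three check weights stand in no fixed order; origin at the centre of its underside.
- panel: Draught panel of green clear plastic with an orange bar along the middle of its top: 120 mm wide (its y), 125 mm tall (z), 6 mm thick (x), about 110 g; the bar is 60 mm long (y), 12 mm thick (x), at heights 111 to 125 mm. Origin at the centre of the lower edge. Starts upright in the wooden stand, 20 mm deep in its slot. Its two faces are alike.
- stand: Fixed wooden block 50 (x) x 160 (y) x 30 mm with a slot on top, 128 mm long, 8.5 mm wide and 20 mm deep; origin at the centre of its underside. Holds the panel at the start.
- slot_floor (a point): Centre of the floor of the slot in the balance's front sill, 30 mm above the bench; axes as the balance's. The slot is 128 mm long (y), 8.5 mm wide (x), 20 mm deep, its mouth at 50 mm above the bench with a 3 mm chamfer. The panel is home when its lower edge rests on this floor.
- weight_medium: The 200 g steel check weight, 29 mm in diameter, 45 mm high; not needed. Origin at the centre of its underside.
- weight_small: The 100 g steel check weight, 23 mm in diameter, 36 mm high; not needed. Origin at the centre of its underside.
- jar: Amber jar with a blue lid, 56 mm in diameter, 70 mm high; not needed. Origin at the centre of its underside.
- gem_bowl: White bowl, 80 mm across, 30 mm high; not needed. Origin at the centre of its underside.
- hammer: Hammer with a wooden handle, 220 mm long, lying on the bench behind the clay board; not needed.
Things that resemble listed ones, but are neither listed nor needed, are in the scene too. Of the things that look like the panel, the smallest one is meant.

How it is judged (in metres and radians):
On the way, in this order (a step that is already met when the one before it is completed fails the run):
1. the large weight stands released inside the pan's circle (its centre within 8 mm of the pan's centre) (horizontal distance between weight_large and pan_centre below 0.008 m and angle between weight_large's own z axis and vertical below 0.08 rad and value of joint pan between 0.0045 and 0.0085 m and linear speed of weight_large below 0.02 m/s and contact force between the fingers and weight_large below 0.05 N), for 0.2 s.
2. the draught panel is fully down in the balance's slot (z of panel in the frame of slot_floor between -0.003 and 0.003 m and horizontal distance between panel and slot_floor below 0.006 m and angle between the x axis of panel and the x axis of balance, either way round below 0.15 rad and angle between panel's own z axis and vertical below 0.2 rad), for 0.1 s.
At the end, for the whole second after the job is handed in: The large weight stands upright (4.5 deg), still, released, within 8 mm of the pan centre, pan pressed 4.5 to 8.5 mm; the panel is released and still in the slot, lower edge within 3 mm of its floor and 6 mm of its centre, lined up within 8 deg, leaning under 11 deg (all of step 1 and all of step 2 and contact force between the fingers and panel below 0.05 N and linear speed of panel below 0.02 m/s); the robot touches nothing.
It fails at once if the pan is slammed or overloaded (pressed more than 11 mm) (value of joint pan above 0.011 m).
It fails at once if the robot pushes on the canopy with over 8 N (contact force between any of the fingers, the arm and canopy above 8 N).
It fails at once if another weight, the jar, the bowl or the hammer is moved by more than 30 mm (distance of any of weight_medium, weight_small, jar, gem_bowl, hammer from where it was at the start of the episode above 0.03 m).
It also fails if it takes over 70 s, if anything falls off the work surface, if the arm or the gripper's body presses on something with over 40 N, if the wrist force passes 120 N, or if a joint passes its speed limit or range.

## Working session

There is one attempt and no reset: what is moved stays moved. The work goes in short steps, Python scripts to look and compute and a tool call to move; the robot and the scene stay as the last step left them, time stands still between calls to the robot, and variables do not carry over. Pictures are saved under pics/ and viewed, at most 12 in all, crops included, and the job is handed in when it is done.

Besides the shell and the picture viewer there is one more tool, called after "Request:" as name([rows], argument=value, ...), one row to a line, values as JSON. servo_tool: Moves the arm, as the interface text tells. Its arguments: {"type":"object","properties":{"steps":{"type":"array"}},"required":["steps"]}

```bash
mkdir -p pics; cat > h.py <<'E'
import numpy as np, cv2, pickle
from bench import robot
def grab(n):
    d=robot.read_camera(n); pickle.dump(d,open(f'{n}.pkl','wb')); return d
def load(n): return pickle.load(open(f'{n}.pkl','rb'))
def ray(d,uv):
    R=cv2.Rodrigues(np.array(d['rvec'],float))[0]; t=np.array(d['tvec'],float).ravel()
    p=np.linalg.solve(d['camera_matrix'],np.array([uv[0],uv[1],1.]))
    return -R.T@t, R.T@p
def onz(d,uv,z):
    c,r=ray(d,uv); return c+r*(z-c[2])/r[2]
def cloud(d):
    v,u=np.mgrid[:384,:512]; K=d['camera_matrix']; R=cv2.Rodrigues(np.array(d['rvec'],float))[0]; t=np.array(d['tvec'],float).ravel()
    P=np.stack([u,v,np.ones_like(u)],-1)@np.linalg.inv(K).T*d['depth'][...,None]
    return (P-t)@R
def proj(d,P): return cv2.projectPoints(np.array(P,float).reshape(-1,3),np.array(d['rvec'],float),np.array(d['tvec'],float),d['camera_matrix'],None)[0].reshape(-1,2)
E
python3 - <<'E'
from h import *
for n in ('scene','side','wrist'):
    d=grab(n); cv2.imwrite(f'pics/{n}0.png',cv2.resize(d['image'],(768,576),interpolation=cv2.INTER_CUBIC)); print(n,ray(d,(256,192)))
E
```

```text
scene (array([952.24478873, 717.57711425, 729.28752675]), array([-0.36006218, -0.6858136 , -0.63272088]))
side (array([  -66.75877236, -1133.14936547,   751.76133819]), array([ 0.40410375,  0.78298475, -0.47355971]))
wrist (array([139.55117776, 665.8792936 , 373.12992036]), array([ 0.2816053 , -0.09914553, -0.95453775]))
```

View pics/scene0.png

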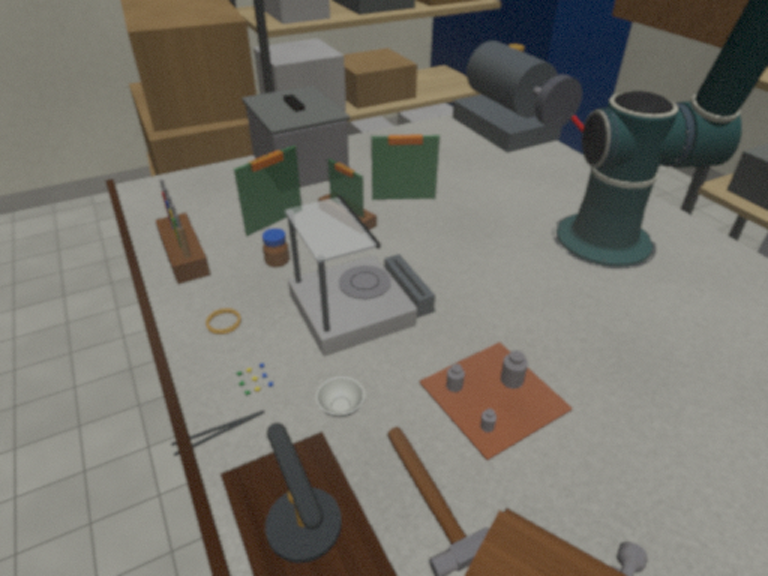

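View pics/side0.png

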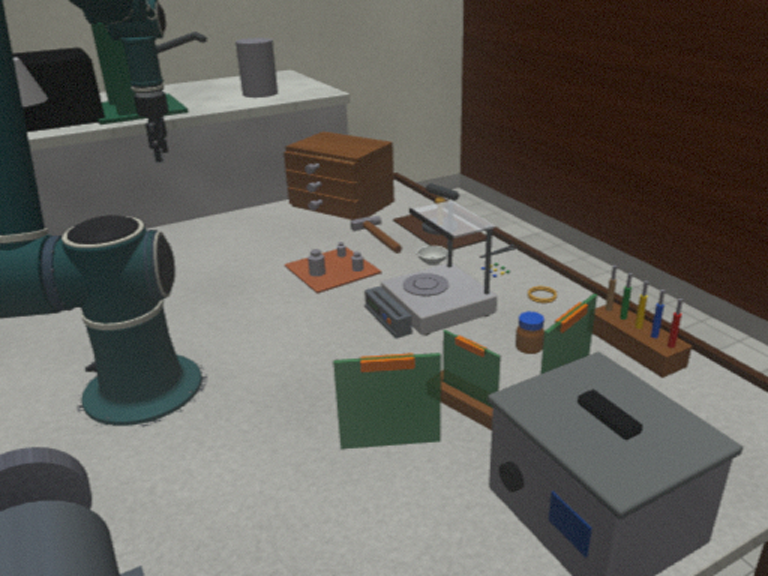

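The scene picture shows three green panels at (268,190), (345,185) and (405,165). The middle one stands in the wooden stand and looks smallest. The large weight is at (514,370) on the clay board, and the pan is at (364,282). In the side picture the middle panel is at (470,365).

```bash
python3 - <<'E'
from h import *
for n in ('scene','side'):
    d=load(n); C=cloud(d); I=d['image']; hsv=cv2.cvtColor(I,cv2.COLOR_BGR2HSV); ok=d['depth']>0
    print('==',n)
    org=(cv2.inRange(hsv,(5,170,120),(18,255,255))>0)&ok&(C[...,2]>90)
    k,L,S,ce=cv2.connectedComponentsWithStats(org.astype(np.uint8))
    for i in range(1,k):
        if S[i,4]>25:
            P=C[L==i]; r=cv2.minAreaRect(P[:,:2].astype(np.float32)); print('bar px',ce[i].round(),'n',S[i,4],'mean',P.mean(0).round(),'z',np.percentile(P[:,2],[2,98]).round(),'rect',np.round(r[0]),np.round(r[1]),round(r[2],1))
    grn=(cv2.inRange(hsv,(40,60,20),(85,255,255))>0)&ok&(C[...,0]>250)
    k,L,S,ce=cv2.connectedComponentsWithStats(grn.astype(np.uint8))
    for i in range(1,k):
        if S[i,4]>200:
            P=C[L==i]; w=P[:,:2]-P[:,:2].mean(0); u,s,vt=np.linalg.svd(w,full_matrices=False); e=w@vt[0]
            print('green px',ce[i].round(),'mean',P.mean(0).round(),'width',np.ptp(np.percentile(e,[1,99])).round(),'z',np.percentile(P[:,2],[1,99]).round(),'dir',vt[0].round(3))
    # clay board and weights
    clay=(cv2.inRange(hsv,(3,100,60),(12,255,255))>0)&ok&(abs(C[...,2]-8)<8)
    k,L,S,ce=cv2.connectedComponentsWithStats(clay.astype(np.uint8)); i=1+S[1:,4].argmax()
    P=C[L==i]; r=cv2.minAreaRect(P[:,:2].astype(np.float32)); print('board',np.round(r[0]),np.round(r[1]),round(r[2],1),'z',np.median(P[:,2]))
    b=np.array(r[0])
    w=(np.hypot(C[...,0]-b[0],C[...,1]-b[1])<110)&(C[...,2]>22)&ok
    k,L,S,ce=cv2.connectedComponentsWithStats(w.astype(np.uint8))
    for i in range(1,k):
        if S[i,4]>15:
            P=C[L==i]; print('weight px',ce[i].round(1),S[i],'xy',np.median(P[:,:2],0).round(),'zmax',np.percentile(P[:,2],98).round())
    # pan
    p=(abs(C[...,2]-70)<5)&ok&(hsv[...,1]<60)
    k,L,S,ce=cv2.connectedComponentsWithStats(p.astype(np.uint8)); i=1+S[1:,4].argmax()
    P=C[L==i]; (c,rad)=cv2.minEnclosingCircle(P[:,:2].astype(np.float32)); print('pan',np.round(c,1),rad,'mean',P.mean(0).round(1),len(P)); pc=P.mean(0)
    m=(abs(C[...,2]-50)<5)&ok&(np.hypot(C[...,0]-pc[0],C[...,1]-pc[1])<230)
    for nm,mm in (('dark',m&(I.max(2)<105)),('white',m&(I.min(2)>=115))):
        k,L,S,ce=cv2.connectedComponentsWithStats(mm.astype(np.uint8)); i=1+S[1:,4].argmax()
        P=C[L==i]; r=cv2.minAreaRect(P[:,:2].astype(np.float32)); print(nm,ce[i].round(),np.round(r[0],1),np.round(r[1]),round(r[2],1),len(P))
I=load('scene')['image']; J=load('side')['image']
a=cv2.resize(I[85:165,145:305],(800,400)[::1] if 0 else (780,390),interpolation=cv2.INTER_CUBIC)
b=cv2.resize(I[150:310,180:390],(380,290)); b=cv2.resize(I[155:225,180:300],(390,210),interpolation=cv2.INTER_CUBIC); c=cv2.resize(I[225:310,270:390],(390,210),interpolation=cv2.INTER_CUBIC)
cv2.imwrite('pics/crop1.png',np.vstack([a,np.hstack([b,c])]))
E
```

```text
== scene
bar px [178. 105.] n 33 mean [ 652. -413.  172.] z [169. 175.] rect [ 656. -413.] [67. 12.] 24.0
green px [268. 111.] mean [ 332. -374.   94.] width 149.0 z [ 12. 168.] dir [ 0.911 -0.413]
green px [180. 123.] mean [ 656. -414.  104.] width 156.0 z [ 21. 173.] dir [0.948 0.318]
board [510. 266.] [178. 178.] 4.5 z 8.594997721671547
weight px [342.9 244.3] [334 233  18  23 306] xy [471. 262.] zmax 70.0
weight px [303.6 250. ] [298 242  12  16 147] xy [562. 226.] zmax 55.0
weight px [325.7 278.1] [321 272  10  13  99] xy [561. 317.] zmax 47.0
pan [600.8 -33.9] 51.218177795410156 mean [600.8 -30.8  71. ] 620
dark [273. 186.] [507.4 -28.2] [147.  33.] 88.8 294
white [232. 201.] [629.5 -34.6] [194. 190.] 87.9 1919
== side
bar px [382. 209.] n 47 mean [ 657. -425.  173.] z [172. 175.] rect [ 658. -424.] [80.  8.] 18.6
bar px [313. 228.] n 46 mean [ 489. -359.  135.] z [133. 137.] rect [ 490. -362.] [10. 58.] 16.7
bar px [258. 240.] n 81 mean [ 323. -380.  172.] z [169. 175.] rect [ 322. -381.] [10. 78.] 65.8
green px [83. 52.] mean [ 266. 1374.  320.] width 34.0 z [191. 444.] dir [0.997 0.071]
green px [379. 226.] mean [ 651. -425.  122.] width 162.0 z [ 61. 174.] dir [-0.952 -0.308]
green px [313. 247.] mean [ 490. -361.   79.] width 114.0 z [ 29. 136.] dir [ 0.279 -0.96 ]
green px [261. 269.] mean [ 327. -379.   86.] width 157.0 z [  5. 172.] dir [-0.909  0.417]
board [509. 261.] [182. 184.] 4.2 z 8.410890615307935
weight px [227.4 164.6] [225 161   6   8  37] xy [558. 308.] zmax 46.0
weight px [210.9 173.4] [206 166  11  15 142] xy [462. 242.] zmax 70.0
weight px [238.3 172.5] [235 168   8  10  66] xy [557. 213.] zmax 56.0
pan [602.5 -33.7] 53.41269302368164 mean [600.8 -38.   70.7] 367
dark [260. 203.] [513.4 -35.2] [149.  50.] 88.2 198
white [293. 195.] [630.5 -35.3] [198. 196.] 87.0 1097
```

View pics/crop1.png

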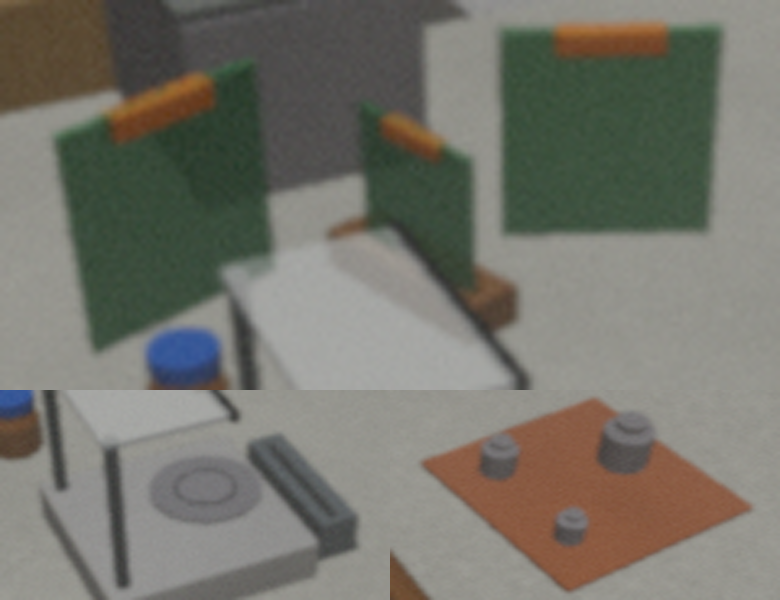

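The crop confirms three candidates. The left panel (178,105) and the right panel (268,85) are about 150–160 mm wide and 165–170 mm tall. The middle one, with its bar at (230,112), is about 120 mm wide with its top at z 135. It is the smallest and stands in the wooden stand, so it is the one meant. The large weight is the top-right one on the board, with its top at z 70.

```bash
cat >> h.py <<'E'
def go(T,yaw=None):
    o=robot.get_obs(); R=np.array(o['orientation']); p=np.array(o['tool_pos'])
    s=R.T@(np.array(T,float)-p)/200; cy=np.arctan2(R[1,0],R[0,0])
    out='t %.2f pos %s xdir yaw %.1f shift %s'%(o['time'],p.round(1),np.degrees(cy),s.round(4))
    if yaw is not None:
        e=(np.radians(yaw)-cy+np.pi)%(2*np.pi)-np.pi; out+=' spin(tool z down) %.4f'%(e*np.sign(R[2,2])/np.pi)
    print(out,'F',np.round(o['ft_force'],1),'w',round(o['grip_width'],1),'n/200 rows',np.linalg.norm(s)*200/41.7)
E
python3 - <<'E'
from h import *
o=robot.get_obs(); print(np.round(o['orientation'],3)); go((456,253,230),-2.5)
d=load('wrist'); R=np.array(o['orientation']); print('cam in tool',R.T@(ray(d,(0,0))[0]-o['tool_pos']), R.T@ray(d,(256,192))[1])
# knob top centers (z=68) from both views: top of the component
for n,u in (('scene',(342.9,237)),('side',(211,168.5))): print(n,onz(load(n),u,68).round(1))
E
```

```text
[[-0.947  0.32  -0.001]
 [ 0.32   0.947 -0.002]
 [ 0.    -0.002 -1.   ]]
t 0.15 pos [215.8 638.9 230.2] xdir yaw 161.3 shift [-1.7553 -1.4438  0.0034] spin(tool z down) 0.9102 F [ 0.  -0.5 -0.5] w 85.3 n/200 rows 10.90055634804652
cam in tool [  80.91861865    0.84503242 -142.9419822 ] [-0.29861853 -0.00203092  0.95451378]
scene [467.6 253.5  68. ]
side [463.6 240.8  68. ]
```

Request:
servo_tool([
  [1, [-0.9, -0.72, 0], -0.09],
  [1, [-0.9, -0.72, 0], -0.09],
  [1, [-0.9, -0.72, 0], -0.09],
  [1, [-0.9, -0.72, 0], -0.09],
  [1, [-0.9, -0.72, 0], -0.09],
  [1, [-0.9, -0.72, 0], -0.09],
  [1, [-0.9, -0.72, 0], -0.09],
  [1, [-0.9, -0.72, 0], -0.09],
])

```text
time: 0.82
tool_pos: [341.1, 444.4, 231.2]
orientation: [[-0.999, 0.046, -0.0], [0.046, 0.999, 0.0], [0.0, 0.0, -1.0]]
ft_force: [0.5, 0.5, -0.5]
grip_width: 85.4
gripper_force: 0.0
```

```bash
python3 -c "
from h import *
go((466,250,200),177.5)"
```

```text
t 0.82 pos [341.1 444.4 231.2] xdir yaw 177.4 shift [-0.6687 -0.9423  0.1555] spin(tool z down) -0.0007 F [ 0.5  0.5 -0.5] w 85.4 n/200 rows 5.591767162444887
```

Request:
servo_tool([
  [1, [-0.67, -0.94, 0.15], 0],
  [1, [-0.67, -0.94, 0.15], 0],
  [1, [-0.67, -0.94, 0.15], 0],
  [1, [-0.67, -0.94, 0.15], 0],
  [1, [-0.67, -0.94, 0.15], 0],
  [1, [-0.67, -0.94, 0.15], 0],
  [1, [-0.67, -0.94, 0.15], 0],
  [1, [-0.67, -0.94, 0.15], 0],
])

```text
time: 1.48
tool_pos: [466.4, 252.0, 200.8]
orientation: [[-0.999, 0.045, -0.001], [0.045, 0.999, 0.0], [0.001, 0.0, -1.0]]
ft_force: [-0.2, -0.0, 0.0]
grip_width: 85.7
gripper_force: 0.0
```

```bash
python3 - <<'E'
from h import *
d=grab('wrist'); C=cloud(d); go((466,250,120))
cv2.imwrite('pics/w1.png',d['image'])
m=(d['depth']>0)&(np.hypot(C[...,0]-466,C[...,1]-250)<50)&(abs(C[...,2]-68)<5)
k,L,S,ce=cv2.connectedComponentsWithStats(m.astype(np.uint8)); i=1+S[1:,4].argmax()
P=C[L==i]; print('top',P.mean(0),cv2.minEnclosingCircle(P[:,:2].astype(np.float32)),ce[i],S[i])
m=(d['depth']>0)&(np.hypot(C[...,0]-466,C[...,1]-250)<50)&(abs(C[...,2]-53)<4)
P=C[m]; print('shoulder',len(P),P.mean(0),cv2.minEnclosingCircle(P[:,:2].astype(np.float32)))
E
```

```text
t 1.53 pos [466.1 252.8 201.1] xdir yaw 177.5 shift [-4.000e-04 -1.440e-02  4.055e-01] F [-0.7 -0.2  0.8] w 85.4 n/200 rows 1.9461797466243305
top [463.8802623  254.59049111  68.47744304] ((464.4709167480469, 254.4143524169922), 12.480741500854492) [258.25391304 183.53043478] [245 170  27  28 575]
shoulder 733 [460.53916645 254.63639035  54.11351196] ((464.6090087890625, 254.5428924560547), 19.88123321533203)
```

View pics/w1.png

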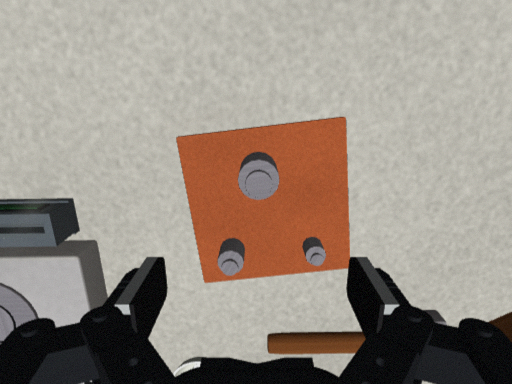

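The wrist picture shows the large weight at (258,183), on the board's left side. The medium weight is at (231,260) and the small one at (315,255), both well clear of the fingers.

Request:
servo_tool([
  [1, [0.038, 0.007, 0.2], 0],
  [1, [0.038, 0.007, 0.4], 0],
  [1, [0.038, 0.007, 0.6], 0],
  [1, [0.038, 0.007, 0.75], 0],
  [1, [0.038, 0.007, 0.85], 0],
  [1, [0.038, 0.007, 0.915], 0],
  [1, [0.038, 0.007, 0.915], 0],
  [-1, [0.038, 0.007, 0.915], 0],
  [-1, [0.038, 0.007, 0.915], 0],
  [-1, [0.038, 0.007, 0.915], 0],
  [-1, [0.038, 0.007, 0.915], 0],
  [-1, [0.038, 0.007, 0.915], 0],
  [-1, [0.038, 0.007, 0.915], 0],
  [-1, [0.038, 0.007, 0.915], 0],
  [-1, [0.038, 0.007, 0.915], 0],
])

```text
time: 2.78
tool_pos: [460.0, 254.4, 20.4]
orientation: [[-0.999, 0.043, 0.003], [0.043, 0.999, 0.002], [-0.003, 0.002, -1.0]]
ft_force: [-2.0, 0.5, 5.9]
grip_width: 38.5
gripper_force: 60.2
```

Request:
servo_tool([
  [-1, [0, 0, -0.05], 0],
  [-1, [0, 0, -0.2], 0],
  [-1, [0, 0, -0.4], 0],
  [-1, [0, 0, -0.6], 0],
  [-1, [0, 0, -0.8], 0],
  [-1, [0, -0.2, -0.9], 0],
  [-1, [0, -0.4, -0.9], 0],
  [-1, [0, -0.6, -0.9], 0],
  [-1, [0, -0.8, -0.9], 0],
  [-1, [0, -1, -0.9], 0],
  [-1, [0, -1, -0.9], 0],
  [-1, [0, -1, -0.9], 0],
])

```text
time: 3.78
tool_pos: [449.1, 51.6, 198.2]
orientation: [[-0.999, 0.048, -0.001], [0.048, 0.999, 0.0], [0.001, 0.0, -1.0]]
ft_force: [0.0, 0.5, -5.3]
grip_width: 38.4
gripper_force: 62.6
```

```bash
python3 - <<'E'
from h import *
d=grab('wrist'); C=cloud(d); go((558,-34,200),177.5)
I=d['image']; cv2.imwrite('pics/w2.png',I); ok=d['depth']>0
r=np.hypot(C[...,0]-601,C[...,1]+34)
P=C[ok&(abs(C[...,2]-70)<3)&(r<65)]; print('pan',len(P),P.mean(0).round(1),cv2.minEnclosingCircle(P[:,:2].astype(np.float32)) if len(P) else 0)
m=ok&(abs(C[...,2]-50)<4)&(r<200)&(I.max(2)<110)
k,L,S,ce=cv2.connectedComponentsWithStats(m.astype(np.uint8))
for i in range(1,k):
  if S[i,4]>50: P=C[L==i]; print('sill',ce[i],S[i],cv2.minAreaRect(P[:,:2].astype(np.float32)))
E
```

```text
t 3.83 pos [449.5  53.  198.3] xdir yaw 177.4 shift [-0.5622 -0.4095 -0.0091] spin(tool z down) -0.0008 F [-0.9  0.8 -4.9] w 38.5 n/200 rows 3.3362307353501994
pan 680 [604.8 -13.8  71. ] ((601.0941772460938, -34.1256217956543), 49.90155792236328)
sill [175.87650602 222.85240964] [102 220 149   7 332] ((488.64288330078125, -30.733505249023438), (149.32479858398438, 3.1653599739074707), 87.8289794921875)
sill [159.38059701 235.64925373] [110 232 121  14 268] ((500.2918701171875, -38.0350456237793), (13.625000953674316, 121.76882934570312), 2.910979986190796)
```

View pics/w2.png

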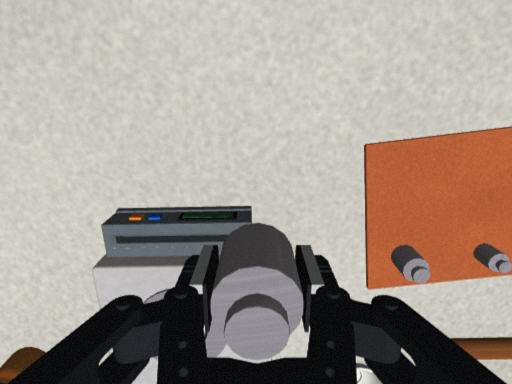

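Request:
servo_tool([
  [-1, [-0.15, -0.1, 0], 0],
  [-1, [-0.3, -0.2, 0], 0],
  [-1, [-0.45, -0.3, 0], 0],
  [-1, [-0.55, -0.38, 0], 0],
  [-1, [-0.58, -0.4, 0], 0],
  [-1, [-0.58, -0.4, 0.1], 0],
  [-1, [-0.58, -0.4, 0.2], 0],
  [-1, [-0.58, -0.4, 0.3], 0],
  [-1, [-0.58, -0.4, 0.4], 0],
  [-1, [-0.58, -0.4, 0.45], 0],
  [-1, [-0.58, -0.4, 0.45], 0],
  [-1, [-0.58, -0.4, 0.45], 0],
])

```text
time: 4.83
tool_pos: [562.1, -29.9, 107.8]
orientation: [[-0.999, 0.042, -0.002], [0.042, 0.999, 0.0], [0.002, 0.0, -1.0]]
ft_force: [-0.4, -0.5, -3.4]
grip_width: 38.5
gripper_force: 62.8
```

```bash
python3 - <<'E'
from h import *
for i in range(3): s=grab('side'); go((562,-32.6,82),177.8)
d=grab('scene')
for n,q,(a,b,c,e) in (('scene',d,(115,235,180,300)),('side',s,(90,220,230,350))):
    C=cloud(q); m=(q['depth']>0)&(np.hypot(C[...,0]-568,C[...,1]+33)<45)&(C[...,2]>65)
    P=C[m]; print(n,len(P),P[:,2].min(),P[:,2].max())
a=cv2.resize(d['image'][115:235,180:320],(700,600),interpolation=cv2.INTER_CUBIC)
cv2.imwrite('pics/s2.png',np.hstack([cv2.resize(d['image'][125:225,190:290],(400,400)),cv2.resize(s['image'][110:230,230:350],(400,400))]))
E
```

```text
t 4.88 pos [563.2 -30.3 109.1] xdir yaw 177.6 shift [ 0.0057 -0.0117  0.1353] spin(tool z down) -0.0011 F [-0.1  0.3 -4.5] w 38.4 n/200 rows 0.6520361652729343
t 4.93 pos [563.8 -30.6 109.8] xdir yaw 177.6 shift [ 0.0091 -0.0103  0.139 ] spin(tool z down) -0.0012 F [ 0.5 -0.4 -4.1] w 38.5 n/200 rows 0.6701181507679205
t 4.98 pos [564.1 -30.8 110.1] xdir yaw 177.6 shift [ 0.0104 -0.0092  0.1406] spin(tool z down) -0.0013 F [-1.1  0.6 -3.9] w 38.2 n/200 rows 0.6774897941288393
scene 3419 65.72143966692644 503.13282511458874
side 2316 65.93479585823616 502.4259983191652
```

View pics/s2.png

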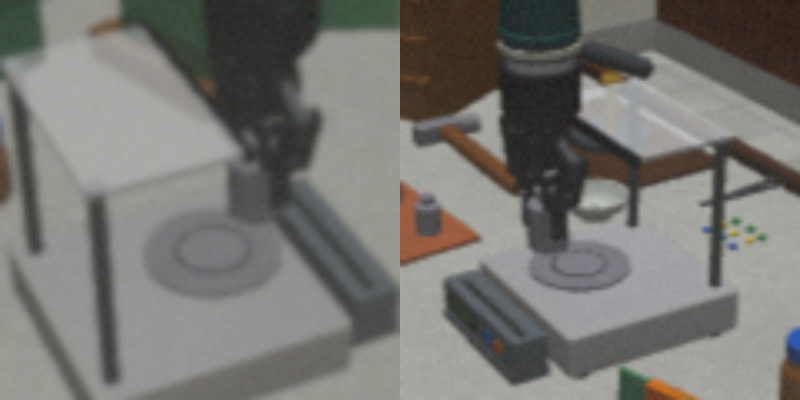

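The picture shows the weight held over the front of the pan, with the gripper body clear of the canopy edge. Next I lower it and watch the wrist force.

Request:
servo_tool([
  [-1, [0.01, -0.01, 0.06], 0],
  [-1, [0.01, -0.01, 0.1], 0],
  [-1, [0.01, -0.01, 0.12], 0],
  [-1, [0.01, -0.01, 0.13], 0],
  [-1, [0.01, -0.01, 0.13], 0],
  [-1, [0.01, -0.01, 0.13], 0],
  [-1, [0.01, -0.01, 0.13], 0],
])

```text
time: 5.62
tool_pos: [560.8, -33.1, 82.5]
orientation: [[-0.999, 0.043, 0.001], [0.043, 0.999, -0.0], [-0.001, 0.0, -1.0]]
ft_force: [0.1, -0.4, -5.1]
grip_width: 38.6
gripper_force: 62.9
```

Request:
servo_tool([
  [-1, [0, 0, 0.005], 0],
  [-1, [0, 0, 0.01], 0],
  [-1, [0, 0, 0.015], 0],
  [-1, [0, 0, 0.015], 0],
  [-1, [0, 0, 0.015], 0],
  [-1, [0, 0, 0.015], 0],
])

```text
time: 6.12
tool_pos: [561.0, -33.1, 79.7]
orientation: [[-0.999, 0.043, 0.001], [0.043, 0.999, -0.0], [-0.001, -0.0, -1.0]]
ft_force: [1.5, 0.3, -2.3]
grip_width: 38.7
gripper_force: 63.0
```

Request:
servo_tool([
  [-1, [0, 0, 0.005], 0],
  [-1, [0, 0, 0.01], 0],
  [-1, [0, 0, 0.0125], 0],
  [-1, [0, 0, 0.0125], 0],
  [-1, [0, 0, 0.0125], 0],
  [-1, [0, 0, 0.0125], 0],
])

```text
time: 6.62
tool_pos: [561.0, -33.1, 77.1]
orientation: [[-0.999, 0.043, 0.001], [0.043, 0.999, -0.0], [-0.001, -0.0, -1.0]]
ft_force: [1.7, -0.4, 0.4]
grip_width: 38.7
gripper_force: 63.1
```

Request:
servo_tool([
  [-0.02, [0, 0, 0], 0],
  [0.1, [0, 0, 0], 0],
  [0.3, [0, 0, 0], 0],
  [0.4, [0, 0, 0], 0],
  [0.4, [0, 0, 0], 0],
  [0.4, [0, 0, 0], 0],
])

```text
time: 7.12
tool_pos: [560.4, -33.0, 76.8]
orientation: [[-0.999, 0.043, -0.0], [0.043, 0.999, 0.0], [0.0, 0.0, -1.0]]
ft_force: [-0.4, -0.0, -0.3]
grip_width: 59.6
gripper_force: 0.0
```

Request:
servo_tool([
  [0.4, [0.05, 0, 0], 0],
  [0.4, [0.1, 0, 0], 0],
  [0.4, [0.15, 0, 0], 0],
  [0.4, [0.2, 0, 0], 0],
  [0.4, [0.2, 0, 0], 0],
  [0.4, [0.2, 0, 0], 0],
  [-0.67, [0.2, 0, 0], 0],
  [-0.67, [0.2, 0, 0], 0],
  [-0.67, [0.2, 0, 0], 0],
  [-0.67, [0.2, 0, 0], 0],
  [-0.67, [0.2, 0, 0], 0],
  [-0.67, [0.2, 0, 0], 0],
])

```text
time: 8.12
tool_pos: [520.7, -31.3, 76.7]
orientation: [[-0.999, 0.043, -0.0], [0.043, 0.999, 0.0], [0.0, 0.0, -1.0]]
ft_force: [-0.3, -0.2, -0.7]
grip_width: 14.3
gripper_force: 0.0
```

```bash
cat > look.py <<'E'
from h import *
import sys
d=grab('scene'); s=grab('side'); w=grab('wrist'); go((530,-33,77))
c0=np.array([601.,-34.1]); u=np.array([.99926,-.0384]); v=np.array([.0384,.99926])
C=cloud(w); m=(w['depth']>0)&(abs(C[...,2]-124)<5)&(np.hypot(C[...,0]-580,C[...,1]+34)<50)
P=C[m]
for n,P in (('wrist',P),('scene',(lambda C:C[(d['depth']>0)&(abs(C[...,2]-124)<4)&(abs(C[...,0]-588)<35)&(abs(C[...,1]+34)<30)])(cloud(d)))):
    if len(P)>10:
        c,r=cv2.minEnclosingCircle(P[:,:2].astype(np.float32)); e=np.array(c)-c0; print(n,'knob',np.round(c,1),'r',round(r,1),'z',np.median(P[:,2]).round(1),'rel',round(e@u,1),round(e@v,1),len(P))
cv2.imwrite(f'pics/{sys.argv[1]}.png',np.hstack([cv2.resize(d['image'][125:225,190:290],(400,400)),cv2.resize(w['image'],(400,400))]))
E
python3 look.py p1
```

```text
t 8.27 pos [520.5 -31.3  76.7] xdir yaw 177.5 shift [-0.0476 -0.0063 -0.0016] F [0.2 0.5 0.3] w 14.1 n/200 rows 0.2306326637352822
scene knob [566.  -33.5] r 14.2 z 124.0 rel -35.0 -0.8 47
```

View pics/p1.png

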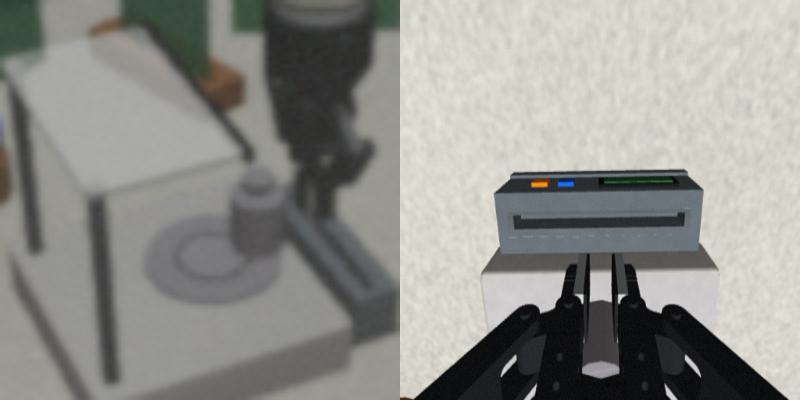

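The weight stands upright at the front of the pan, 35 mm in front of its centre. In the left half it is at (258,215), and the fingers are behind it at the sill. I push it along gently with the nearly closed fingers.

Request:
servo_tool([
  [-0.67, [-0.03, 0, 0], 0],
  [-0.67, [-0.05, 0, 0], 0],
  [-0.67, [-0.06, 0, 0], 0],
  [-0.67, [-0.07, 0, 0], 0],
  [-0.67, [-0.08, 0, 0], 0],
  [-0.67, [-0.09, 0, 0], 0],
  [-0.67, [-0.1, 0, 0], 0],
  [-0.67, [-0.11, 0, 0], 0],
  [-0.67, [-0.12, 0, 0], 0],
  [-0.67, [-0.13, 0, 0], 0],
  [-0.67, [-0.14, 0, 0], 0],
  [-0.67, [-0.15, 0, 0], 0],
  [-0.67, [-0.16, 0, 0], 0],
  [-0.67, [-0.165, 0, 0], 0],
  [-0.67, [-0.165, 0, 0], 0],
  [-0.67, [-0.165, 0, 0], 0],
])

```text
time: 9.6
tool_pos: [553.9, -32.8, 76.9]
orientation: [[-0.999, 0.043, 0.001], [0.043, 0.999, -0.0], [-0.001, 0.0, -1.0]]
ft_force: [-2.8, 1.1, 0.2]
grip_width: 13.8
gripper_force: 1.2
```

```bash
python3 look.py p2
```

```text
t 9.75 pos [553.8 -32.8  76.9] xdir yaw 177.5 shift [ 0.1191 -0.0062 -0.0004] F [-1.9 -0.1 -0.2] w 14.2 n/200 rows 0.5717763049076087
wrist knob [561.4 -32.5] r 40.4 z 124.1 rel -39.6 0.1 2718
scene knob [573.4 -27.2] r 21.8 z 124.0 rel -27.8 5.8 64
```

View pics/p2.png

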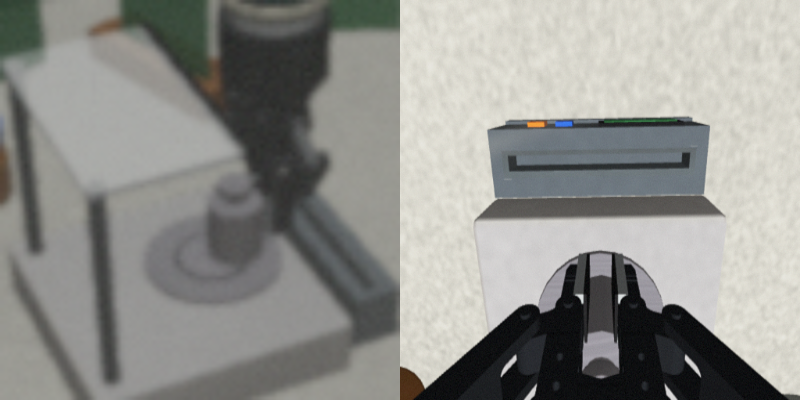

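The weight is upright and about halfway to the circle. I measure it by a circle fit on its cylinder wall.

```bash
cat > fit.py <<'E'
from h import *
from scipy.optimize import least_squares
c0=np.array([601.,-34.1]); u=np.array([.99926,-.0384]); v=np.array([.0384,.99926])
for n in ('scene','side'):
    d=grab(n); C=cloud(d); I=d['image']
    m=(d['depth']>0)&(C[...,2]>72)&(C[...,2]<102)&(abs(C[...,0]-587)<45)&(abs(C[...,1]+34)<30)&(I.min(2)>75)
    P=C[m][:,:2]
    f=lambda c:np.hypot(*(P-c).T)-20
    r=least_squares(f,P.mean(0),loss='soft_l1'); e=r.x-c0
    print(n,len(P),r.x.round(1),'rel',round(e@u,1),round(e@v,1),'rms',np.sqrt((f(r.x)**2).mean()).round(1))
go((568,-32.8,77))
E
python3 fit.py
```

```text
scene 129 [581.1 -33.3] rel -19.9 0.0 rms 1.9
side 49 [583.1 -33.1] rel -17.9 0.4 rms 9.6
t 9.85 pos [553.8 -32.8  77. ] xdir yaw 177.5 shift [-0.0708  0.0029 -0.0002] F [-1.5  1.  -1.1] w 13.7 n/200 rows 0.33979963269725433
```

Request:
servo_tool([
  [-0.67, [-0.01, 0, 0], 0],
  [-0.67, [-0.02, 0, 0], 0],
  [-0.67, [-0.03, 0, 0], 0],
  [-0.67, [-0.04, 0, 0], 0],
  [-0.67, [-0.05, 0, 0], 0],
  [-0.67, [-0.055, 0, 0], 0],
  [-0.67, [-0.055, 0, 0], 0],
  [-0.67, [-0.055, 0, 0], 0],
])

```text
time: 10.52
tool_pos: [564.8, -33.3, 76.8]
orientation: [[-0.999, 0.043, 0.001], [0.043, 0.999, -0.0], [-0.001, -0.0, -1.0]]
ft_force: [-1.9, -1.1, -0.5]
grip_width: 14.0
gripper_force: 1.2
```

```bash
python3 fit.py
```

```text
scene 137 [591.8 -34.2] rel -9.2 -0.4 rms 3.5
side 54 [589.1 -31.5] rel -12.0 2.1 rms 7.3
t 10.62 pos [564.8 -33.2  76.9] xdir yaw 177.5 shift [-0.0158  0.0029 -0.0006] F [-1.9 -0.5  0.3] w 14.3 n/200 rows 0.07717384890392279
```

Request:
servo_tool([
  [-0.67, [-0.004, 0, 0], 0],
  [-0.67, [-0.008, 0, 0], 0],
  [-0.67, [-0.012, 0, 0], 0],
  [-0.67, [-0.015, 0, 0], 0],
  [-0.67, [-0.015, 0, 0], 0],
])

```text
time: 11.03
tool_pos: [567.6, -33.4, 76.8]
orientation: [[-0.999, 0.043, -0.0], [0.043, 0.999, 0.0], [0.0, 0.0, -1.0]]
ft_force: [-3.2, 0.6, 0.4]
grip_width: 13.8
gripper_force: 1.6
```

Request:
servo_tool([
  [-0.67, [-0.004, 0, 0], 0],
  [-0.67, [-0.008, 0, 0], 0],
  [-0.67, [-0.01, 0, 0], 0],
  [-0.67, [-0.01, 0, 0], 0],
])

```text
time: 11.37
tool_pos: [569.6, -33.5, 76.8]
orientation: [[-0.999, 0.043, 0.0], [0.043, 0.999, 0.0], [-0.0, 0.0, -1.0]]
ft_force: [-3.6, 0.4, 0.1]
grip_width: 14.1
gripper_force: 1.5
```

Request:
servo_tool([
  [-0.67, [0.02, 0, 0], 0],
  [-0.67, [0.15, 0, 0], 0],
  [-0.67, [0.3, 0, 0], 0],
  [-0.67, [0.4, 0, -0.1], 0],
  [-0.67, [0.5, 0, -0.3], 0],
  [-0.67, [0.5, 0, -0.5], 0],
  [-0.67, [0.5, 0, -0.6], 0],
  [-0.67, [0.5, 0, -0.6], 0],
  [-0.67, [0.5, 0, -0.6], 0],
])

```text
time: 12.12
tool_pos: [472.1, -29.4, 199.8]
orientation: [[-0.999, 0.043, 0.008], [0.043, 0.999, -0.001], [-0.008, -0.001, -1.0]]
ft_force: [-0.1, -0.3, -0.9]
grip_width: 14.1
gripper_force: 0.0
```

```bash
python3 fit.py; python3 look.py p3; python3 - <<'E'
from h import *
# rim of pan and sill/slot from wrist
w=load('wrist'); C=cloud(w); ok=w['depth']>0; r=np.hypot(C[...,0]-601,C[...,1]+34)
for n,zr in (('knob',(118,130)),('shoulder',(104,114)),('pan',(60,68))):
    P=C[ok&(C[...,2]>zr[0])&(C[...,2]<zr[1])&(r<65)]
    print(n,len(P),P.mean(0).round(1) if len(P) else '',cv2.minEnclosingCircle(P[:,:2].astype(np.float32)) if len(P)>5 else '')
m=ok&(C[...,2]>47)&(C[...,2]<53)&(C[...,0]>470)&(C[...,0]<528)&(abs(C[...,1]+30)<90)
print('sill',m.sum(),cv2.minAreaRect(C[m][:,:2].astype(np.float32)))
m=ok&(C[...,2]>24)&(C[...,2]<40)&(C[...,0]>490)&(C[...,0]<524)&(abs(C[...,1]+30)<72)
print('slot floor',m.sum(),cv2.minAreaRect(C[m][:,:2].astype(np.float32)) if m.sum()>5 else '')
E
```

```text
scene 115 [597.2 -34.4] rel -3.8 -0.5 rms 1.3
side 35 [601.1 -33.5] rel 0.1 0.6 rms 2.2
t 12.22 pos [469.6 -29.1 196.4] xdir yaw 177.5 shift [-0.4923  0.0028  0.597 ] F [-0.6 -0.4 -0.8] w 14.6 n/200 rows 3.7114050653583415
t 12.37 pos [468.6 -29.  195. ] xdir yaw 177.5 shift [-0.3091 -0.0067  0.5892] F [ 0.5 -0.2  0.6] w 13.9 n/200 rows 3.1911553041404197
wrist knob [598.3 -33.6] r 12.5 z 124.6 rel -2.7 0.4 601
scene knob [598.  -33.6] r 14.4 z 124.6 rel -3.0 0.3 48
knob 633 [595.8 -33.4 123.9] ((598.3492431640625, -33.586875915527344), 12.541226387023926)
shoulder 858 [590.5 -33.4 109.9] ((598.5032348632812, -33.56806945800781), 20.708967208862305)
pan 861 [569.7 -32.6  64.8] ((600.9762573242188, -34.12543869018555), 50.36016082763672)
sill 4360 ((506.1268005371094, -31.148780822753906), (150.22634887695312, 36.97153854370117), 88.19393920898438)
slot floor 671 ((502.52099609375, -26.669334411621094), (22.9167537689209, 137.7056427001953), 1.0034799575805664)
```

View pics/p3.png

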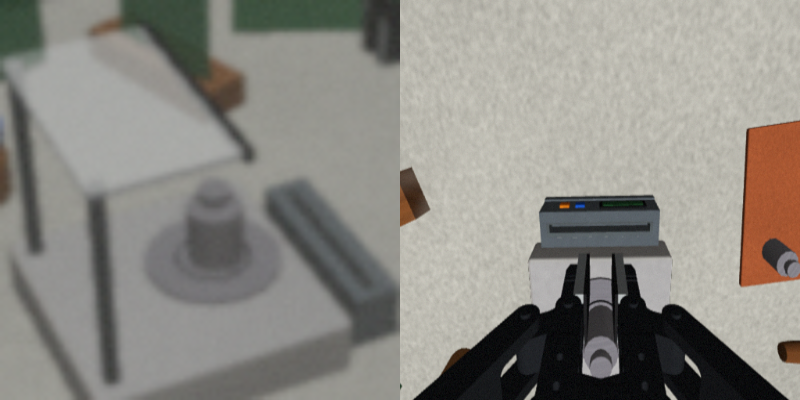

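Step 1 looks done: the weight stands 3 mm from the pan centre, with the pan pressed about 5–6 mm. Next is the panel.

Request:
servo_tool([
  [0.2, [0, -0.2, -0.2], 0.4],
  [0.2, [0, -0.4, -0.3], 0.4],
  [0.2, [0, -0.6, -0.3], 0.4],
  [0.2, [0, -0.8, -0.3], 0.4],
  [0.2, [0, -1, -0.3], 0.4],
  [0.2, [0, -1, -0.3], 0.4],
  [0.2, [0, -1, -0.3], 0.4],
  [0.2, [0, -1, -0.3], 0.4],
  [0.2, [0, -1, -0.3], 0.4],
  [0.2, [0, -1, -0.3], 0.4],
  [0.2, [0, -1, -0.3], 0.4],
  [0.2, [0, -1, -0.3], 0.4],
])

```text
time: 13.37
tool_pos: [460.6, -228.8, 255.4]
orientation: [[-0.271, 0.963, -0.002], [0.963, 0.271, 0.001], [0.002, -0.002, -1.0]]
ft_force: [-0.0, 0.6, -0.6]
grip_width: 51.3
gripper_force: 0.0
```

```bash
cat > bar.py <<'E'
from h import *
d=grab('wrist'); C=cloud(d); I=d['image']; hsv=cv2.cvtColor(I,cv2.COLOR_BGR2HSV)
m=(cv2.inRange(hsv,(5,150,100),(20,255,255))>0)&(d['depth']>0)&(np.hypot(C[...,0]-490,C[...,1]+361)<60)&(C[...,2]>125)
if m.sum()>20:
    P=C[m]; r=cv2.minAreaRect(P[:,:2].astype(np.float32)); print('bar',m.sum(),r,'z',np.percentile(P[:,2],[5,50,95]).round(1),np.argwhere(m).mean(0)[::-1])
    w=P[:,:2]-P[:,:2].mean(0); vt=np.linalg.svd(w,full_matrices=False)[2][0]; print('dir',np.degrees(np.arctan2(vt[1],vt[0])))
go((490,-361,230),106.2)
E
python3 bar.py
```

```text
bar 573 ((491.1516418457031, -359.4249267578125), (11.117938041687012, 59.23506164550781), 15.665985107421875) z [134.1 135.8 136.8] [250.71727749 316.39965096]
dir -74.06107326746506
t 13.42 pos [ 460.7 -228.8  255.7] xdir yaw 105.7 shift [-0.6763 -0.0379  0.1278] spin(tool z down) -0.0026 F [0.3 0.1 0.2] w 51.3 n/200 rows 3.3060487027764602
```

Request:
servo_tool([
  [0.2, [-0.2, -0.01, 0.05], 0],
  [0.2, [-0.4, -0.02, 0.1], 0],
  [0.2, [-0.6, -0.03, 0.13], 0],
  [0.2, [-0.67, -0.03, 0.13], 0],
  [0.2, [-0.67, -0.03, 0.13], 0],
  [0.2, [-0.67, -0.03, 0.13], 0],
  [0.2, [-0.67, -0.03, 0.13], 0],
])

```text
time: 14.0
tool_pos: [490.9, -358.6, 230.7]
orientation: [[-0.269, 0.963, -0.0], [0.963, 0.269, 0.001], [0.001, -0.0, -1.0]]
ft_force: [-0.6, -0.3, -0.7]
grip_width: 51.2
gripper_force: 0.0
```

```bash
python3 bar.py; python3 -c "
from h import *
go((491,-359.5,110),105.8)"
```

```text
bar 692 ((491.5492858886719, -359.9786071777344), (11.910255432128906, 60.068634033203125), 16.74396324157715) z [134.2 135.5 136.7] [256.3916185  199.76589595]
dir -73.25293491882677
t 14.05 pos [ 491.  -358.3  231. ] xdir yaw 105.6 shift [-0.0115 -0.0084  0.0049] spin(tool z down) -0.0032 F [-0.3 -1.2  0.2] w 51.3 n/200 rows 0.0722683446275867
t 14.05 pos [ 491.  -358.3  231. ] xdir yaw 105.6 shift [-0.006  -0.0016  0.6049] spin(tool z down) -0.0010 F [-0.3 -1.2  0.2] w 51.3 n/200 rows 2.901526496234961
```

Request:
servo_tool([
  [0.2, [-0.008, 0, 0.15], -0.004],
  [0.2, [-0.008, 0, 0.3], -0.004],
  [0.2, [-0.008, 0, 0.42], -0.004],
  [0.2, [-0.008, 0, 0.52], -0.004],
  [0.2, [-0.008, 0, 0.58], -0.004],
  [0.2, [-0.008, 0, 0.605], -0.004],
  [0.2, [-0.008, 0, 0.605], -0.004],
  [0.2, [-0.008, 0, 0.605], -0.004],
  [-1, [-0.008, 0, 0.605], -0.004],
  [-1, [-0.008, 0, 0.605], -0.004],
  [-1, [-0.008, 0, 0.605], -0.004],
  [-1, [-0.008, 0, 0.605], -0.004],
  [-1, [-0.008, 0, 0.605], -0.004],
  [-1, [-0.008, 0, 0.605], -0.004],
  [-1, [-0.008, 0, 0.605], -0.004],
  [-1, [-0.008, 0, 0.605], -0.004],
  [-1, [-0.008, 0, 0.605], -0.004],
])

```text
time: 15.47
tool_pos: [492.4, -362.0, 111.3]
orientation: [[-0.28, 0.96, 0.002], [0.96, 0.28, -0.002], [-0.002, 0.001, -1.0]]
ft_force: [-0.2, 0.4, 6.0]
grip_width: 10.7
gripper_force: 59.4
```

Request:
servo_tool([
  [-1, [0, 0, -0.05], 0],
  [-1, [0, 0, -0.1], 0],
  [-1, [0, 0, -0.15], 0],
  [-1, [0, 0, -0.25], 0],
  [-1, [0, 0, -0.4], 0],
  [-1, [0, 0, -0.55], 0],
  [-1, [0, 0, -0.6], 0],
  [-1, [0, 0, -0.6], 0],
  [-1, [0, 0, -0.6], 0],
])

```text
time: 16.22
tool_pos: [491.6, -361.3, 230.1]
orientation: [[-0.28, 0.96, 0.001], [0.96, 0.28, -0.001], [-0.001, 0.001, -1.0]]
ft_force: [-0.4, -0.5, -2.6]
grip_width: 10.9
gripper_force: 58.6
```

```bash
python3 bar.py; python3 -c "
from h import *
go((506.1,-30.8,231),87.9)"
```

```text
bar 2193 ((512.6052856445312, -352.90118408203125), (56.69865036010742, 60.75101852416992), 16.397968292236328) z [252.2 254.3 255.3] [256.58595531 273.56041952]
dir -73.90598608638615
t 16.27 pos [ 490.8 -360.7  228.4] xdir yaw 106.3 shift [-0.0005 -0.0044 -0.0081] spin(tool z down) 0.0003 F [ 0.5 -0.4 -1.7] w 10.9 n/200 rows 0.044296483881248065
t 16.27 pos [ 490.8 -360.7  228.4] xdir yaw 106.3 shift [ 1.562   0.5349 -0.0113] spin(tool z down) 0.1020 F [ 0.5 -0.4 -1.7] w 10.9 n/200 rows 7.919049347069362
```

Request:
servo_tool([
  [-1, [0.16, 0.05, 0], 0.02],
  [-1, [0.32, 0.11, 0], 0.05],
  [-1, [0.48, 0.16, 0], 0.08],
  [-1, [0.64, 0.22, 0], 0.1],
  [-1, [0.8, 0.27, 0], 0.102],
  [-1, [0.95, 0.32, 0], 0.102],
  [-1, [0.95, 0.32, 0], 0.102],
  [-1, [0.95, 0.32, 0], 0.102],
])

```text
time: 16.93
tool_pos: [498.3, -159.0, 227.1]
orientation: [[0.034, 0.999, -0.004], [0.999, -0.034, 0.001], [0.001, -0.004, -1.0]]
ft_force: [-0.1, 0.0, -1.2]
grip_width: 10.7
gripper_force: 58.6
```

```bash
python3 -c "
from h import *
go((506.1,-30.8,200),87.9)"
```

```text
t 16.93 pos [ 498.3 -159.   227.1] xdir yaw 88.1 shift [0.6417 0.0179 0.1363] spin(tool z down) 0.0010 F [-0.1  0.  -1.2] w 10.7 n/200 rows 3.147461801034357
```

Request:
servo_tool([
  [-1, [0.2, 0.005, 0.03], 0.001],
  [-1, [0.4, 0.01, 0.06], 0.001],
  [-1, [0.55, 0.015, 0.1], 0.001],
  [-1, [0.63, 0.018, 0.13], 0.001],
  [-1, [0.635, 0.018, 0.13], 0.001],
  [-1, [0.635, 0.018, 0.13], 0.001],
  [-1, [0.635, 0.018, 0.13], 0.001],
  [-1, [0.635, 0.018, 0.13], 0.001],
  [-1, [0.635, 0.018, 0.13], 0.001],
])

```text
time: 17.68
tool_pos: [508.3, -35.5, 204.0]
orientation: [[0.042, 0.999, 0.0], [0.999, -0.042, -0.0], [-0.0, 0.0, -1.0]]
ft_force: [-0.6, -0.7, -1.5]
grip_width: 10.9
gripper_force: 58.5
```

```bash
cat > pan.py <<'E'
from h import *
import sys
b0=np.array([601.,-34.1]); u=np.array([.99926,-.0384]); v=np.array([.0384,.99926])
for n in ('scene','side','wrist'):
    d=grab(n); C=cloud(d); I=d['image']; hsv=cv2.cvtColor(I,cv2.COLOR_BGR2HSV)
    q=(cv2.inRange(hsv,(38,70,20),(85,255,255))>0)&(d['depth']>0)&(abs(C[...,0]-506)<30)&(abs(C[...,1]+31)<85)&(C[...,2]>25)&(C[...,2]<300)
    P=C[q]
    if len(P)<30: print(n,len(P)); continue
    E=P[:,:2]-b0; x,y=E@u,E@v
    A=np.c_[np.ones(len(P)),y,P[:,2]-P[:,2].min()]; k=np.linalg.lstsq(A,x,rcond=None)[0]
    print(n,len(P),'face x at low edge %.1f (slot -95; near face +-3) yaw %.3f lean %.3f'%tuple(k),'y',np.percentile(y,[1,99]).round(1),'z',np.percentile(P[:,2],[.5,99]).round(1))
go((506.1,-30.8,129),87.9)
d=load('scene');s=load('side')
cv2.imwrite(f'pics/{sys.argv[1]}.png',np.hstack([cv2.resize(d['image'][85:225,200:340],(400,400)),cv2.resize(s['image'][110:230,210:330],(400,400))]))
E
python3 pan.py q1
```

```text
scene 2
side 61 face x at low edge -94.6 (slot -95; near face +-3) yaw 0.006 lean 0.010 y [-61.9  50.5] z [120.7 227.8]
wrist 2696 face x at low edge -93.0 (slot -95; near face +-3) yaw 0.003 lean 0.000 y [-45.   57.4] z [118.1 277.8]
t 17.83 pos [508.2 -35.  204.1] xdir yaw 87.6 shift [ 0.0206 -0.0118  0.3755] spin(tool z down) -0.0014 F [ 0.8  0.3 -0.3] w 11.0 n/200 rows 1.80452000379846
```

View pics/q1.png

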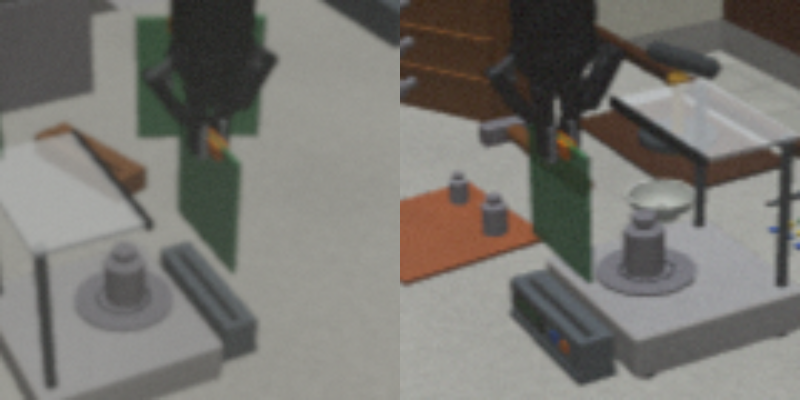

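The panel hangs upright above the sill, in line with the slot. I correct x by -2.3 mm and y by +3 mm, then lower it to just above the mouth.

Request:
servo_tool([
  [-1, [0.015, -0.0115, 0.05], 0],
  [-1, [0.015, -0.0115, 0.1], 0],
  [-1, [0.015, -0.0115, 0.15], 0],
  [-1, [0.015, -0.0115, 0.2], 0],
  [-1, [0.015, -0.0115, 0.22], 0],
  [-1, [0.015, -0.0115, 0.22], 0],
  [-1, [0.015, -0.0115, 0.22], 0],
  [-1, [0.015, -0.0115, 0.22], 0],
  [-1, [0.015, -0.0115, 0.22], 0],
])

```text
time: 18.58
tool_pos: [506.5, -31.1, 160.5]
orientation: [[0.04, 0.999, 0.001], [0.999, -0.04, -0.0], [-0.0, 0.001, -1.0]]
ft_force: [0.2, 0.8, -1.4]
grip_width: 10.5
gripper_force: 58.5
```

```bash
python3 - <<'E'
from h import *
b0=np.array([601.,-34.1]); u=np.array([.99926,-.0384]); v=np.array([.0384,.99926])
for n in ('scene','side','wrist'):
    d=grab(n); C=cloud(d); I=d['image'].astype(int)
    q=(I[...,1]>I[...,2]+10)&(I[...,1]>I[...,0]+6)&(d['depth']>0)&(abs(C[...,0]-506)<25)&(abs(C[...,1]+31)<85)&(C[...,2]>56)&(C[...,2]<160)
    P=C[q]
    if len(P)<30: print(n,len(P)); continue
    E=P[:,:2]-b0; x,y=E@u,E@v; k=np.linalg.lstsq(np.c_[np.ones(len(P)),y,P[:,2]-50],x,rcond=None)[0]
    print(n,len(P),k.round(3),'x',np.percentile(x,[2,50,98]).round(1),'y',np.percentile(y,[1,99]).round(1),'z',np.percentile(P[:,2],[.5,99]).round(1))
go((506.1,-30.8,129),87.9)
a=load('wrist')['image']
cv2.imwrite('pics/q2.png',np.hstack([cv2.resize(load('scene')['image'][95:225,200:330],(400,400)),cv2.resize(a[100:356],(400,300),interpolation=cv2.INTER_AREA) if 0 else cv2.resize(a,(400,400))]))
E
```

```text
scene 448 [-9.3795e+01  2.0000e-03  4.0000e-03] x [-95.4 -93.5 -92. ] y [-50.8  61.8] z [ 63.4 158.3]
side 417 [-9.5583e+01  3.0000e-03 -1.0000e-03] x [-98.  -95.8 -93.3] y [-60.6  57.9] z [ 61.4 159.5]
wrist 182 [-7.421e+01 -3.330e-01 -2.000e-03] x [-97.5 -94.8 -91.9] y [60.4 61.4] z [ 64.7 158.9]
t 18.73 pos [506.3 -31.1 160.4] xdir yaw 87.7 shift [ 0.0013 -0.0013  0.157 ] spin(tool z down) -0.0010 F [ 0.6  0.1 -1.1] w 10.5 n/200 rows 0.7529971978081255
```

View pics/q2.png

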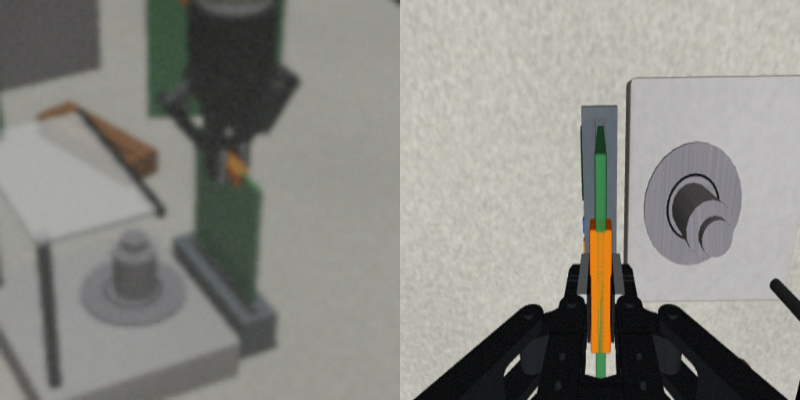

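The panel is lined up with the slot: mid-plane x -94.8, y ±61, lower edge about z 61. I lower it in.

Request:
servo_tool([
  [-1, [0, 0, 0.02], 0],
  [-1, [0, 0, 0.04], 0],
  [-1, [0, 0, 0.06], 0],
  [-1, [0, 0, 0.08], 0],
  [-1, [0, 0, 0.1], 0],
  [-1, [0, 0, 0.12], 0],
  [-1, [0, 0, 0.12], 0],
  [-1, [0, 0, 0.12], 0],
])

```text
time: 19.4
tool_pos: [505.6, -31.0, 135.3]
orientation: [[0.04, 0.999, -0.001], [0.999, -0.04, 0.0], [0.0, -0.001, -1.0]]
ft_force: [0.9, -0.6, -0.7]
grip_width: 10.9
gripper_force: 58.6
```

Request:
servo_tool([
  [-1, [0, 0, 0.01], 0],
  [-1, [0, 0, 0.02], 0],
  [-1, [0, 0, 0.025], 0],
  [-1, [0, 0, 0.025], 0],
  [-1, [0, 0, 0.025], 0],
])

```text
time: 19.82
tool_pos: [506.3, -30.9, 131.3]
orientation: [[0.04, 0.999, 0.001], [0.999, -0.04, 0.0], [0.0, 0.001, -1.0]]
ft_force: [-0.2, 1.1, 2.4]
grip_width: 10.5
gripper_force: 59.0
```

Request:
servo_tool([
  [-1, [0, 0, 0.005], 0],
  [-1, [0, 0, 0.005], 0],
  [-0.5, [0, 0, 0.005], 0],
  [-0.2, [0, 0, 0.005], 0],
  [0.2, [0, 0, 0.005], 0],
  [0.2, [0, 0, 0.005], 0],
  [0.2, [0, 0, 0.005], 0],
  [0.2, [0, 0, 0.005], 0],
  [0.2, [0, 0, -0.1], 0],
  [0.2, [0, 0, -0.25], 0],
  [0.2, [0, 0, -0.4], 0],
  [0.2, [0, 0, -0.6], 0],
  [0.2, [0, 0, -0.6], 0],
  [0.2, [0, 0, -0.6], 0],
])

```text
time: 20.98
tool_pos: [508.1, -31.3, 254.4]
orientation: [[0.04, 0.999, 0.007], [0.999, -0.04, -0.001], [-0.001, 0.007, -1.0]]
ft_force: [-0.1, 0.4, -2.0]
grip_width: 51.3
gripper_force: 0.0
```

```bash
python3 - <<'E'
from h import *
b0=np.array([601.,-34.1]); u=np.array([.99926,-.0384]); v=np.array([.0384,.99926])
for n in ('scene','side','wrist'):
    d=grab(n); C=cloud(d); I=d['image'].astype(int)
    ok=(d['depth']>0)&(abs(C[...,0]-506)<25)&(abs(C[...,1]+31)<85)
    q=(I[...,1]>I[...,2]+10)&(I[...,1]>I[...,0]+6)&ok&(C[...,2]>56)&(C[...,2]<170)
    o=(I[...,2]>I[...,0]+80)&ok&(C[...,2]>120)
    P=C[q]; E=P[:,:2]-b0; x,y=E@u,E@v; k=np.linalg.lstsq(np.c_[np.ones(len(P)),y,P[:,2]-50],x,rcond=None)[0]
    print(n,len(P),k.round(3),'x',np.median(x).round(1),'y',np.percentile(y,[1,99]).round(1),'z',np.percentile(P[:,2],[.5,99]).round(1),'bar z',np.percentile(C[o][:,2],[50,97]).round(1) if o.sum()>5 else '')
w=load('wrist');C=cloud(w)
P=C[(w['depth']>0)&(abs(C[...,2]-124)<5)&(np.hypot(C[...,0]-600,C[...,1]+34)<20)]; print('knob',cv2.minEnclosingCircle(P[:,:2].astype(np.float32)),np.median(P[:,2]))
go((506,-31,200))
E
```

```text
scene 402 [-9.3092e+01 -0.0000e+00 -4.0000e-03] x -93.3 y [-52.2  62.1] z [ 59.1 157.1] bar z [155.9 156.5]
side 365 [-9.5323e+01 -3.0000e-03 -3.0000e-03] x -95.6 y [-60.4  60. ] z [ 57.4 155.8] bar z [155.2 157.5]
wrist 867 [-9.4738e+01  3.0000e-03  5.0000e-03] x -94.4 y [-56.9  61.3] z [ 71.2 157.1] bar z [155.5 156.7]
knob ((598.9390869140625, -34.07284164428711), 12.77649211883545) 124.52978001494621
t 21.13 pos [504.9 -30.9 249.4] xdir yaw 87.7 shift [-2.000e-04  6.000e-03  2.468e-01] F [ 0.7  0.3 -0.2] w 51.4 n/200 rows 1.1838561017607703
```

```bash
python3 -c "
from bench import robot
print(robot.sign_off())"
```

```text
the job is handed in; nothing more can be done
None
```

I handed the job in at about 21 s; no verdict came back. By my last camera check the large weight stands released about 2 mm from the pan centre, placed by setting it on the front of the pan and pushing it in with an upright gripper because the moves could not lean the tool, and the green panel is upright and fully home in the slot.

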